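Close and lock the filter hatch

TASK

The hatch of the water-filter unit stands ajar. Push it fully shut with the fingertips, then set a fingertip in the slot of its round cam fastener and turn the fastener clockwise, seen from above, as far as it goes, so that the hatch is locked, and take the hand away. Do not grasp or lift anything, do not turn the fastener while the hatch is open, and leave the things standing round about where they are.

Things in the scene. Friction and masses are not known exactly. Their poses are not given: they have to be found in the camera images.
- filter_unit: squat white water-filter unit fixed to the table, 320 x 250 x 75 mm high. Origin: centre of its underside. Its x axis points from its front (towards the robot) to its rear, y to its left, z up. The front 250 mm is an open bay covered by the hatch; the rear 70 mm is a level deck on which a nail brush lies.
- hatch (a joint): angle of the hatch, a steel sheet 240 mm front to rear, 250 mm wide and 6 mm thick, hinged along its rear edge: 0 = fully shut and level, positive = front edge raised; it starts between 0.20 and 0.45. The hinge is stiff, so the hatch stays where it is left; about 3 N down on the front edge moves it.
- hatch_hinge (a point): middle of the hatch's hinge line, on the sheet's underside at its rear edge, 85 mm behind the unit's origin and 76 mm above the table. Its axes turn with the hatch: x to the rear, y to the left along the hinge, z out of the sheet.
- hatch_push (a point): point on the upper face of the hatch, 28 mm from its front edge and midway across, 212 mm from the hinge line: a good place to push it down (82 mm above the table when shut). A strip 62 mm deep in front of the fastener's collar is bare.
- cam (a joint): angle of the cam fastener about the hatch's normal: 0 = unlocked (slot runs left-right, parallel to the hinge), grows clockwise seen from above, 1.571 = locked (slot runs front-rear) at a hard stop; it starts between 0 and 0.3. It is stiff with friction, 0.25 N m (about 8 N at 30 mm from the axis), and stays where it is left.
- slot_floor (a point): point on the fastener's axis, on the floor of its slot, 118 mm in front of the hinge line, midway across the hatch; 84 mm above the table when the hatch is shut. Its frame turns with the fastener: y along the slot, z out of the hatch; with the cam at 0 it is parallel to the hatch's frame. The slot is 38 mm wide, 18 mm deep, 109 mm long, straight through the centre; its ends are closed only by the collar.
- head_top (a point): point on the fastener's axis, level with the top of its head, 18 mm above the slot floor; 102 mm above the table when shut. The head is round, off-white with a black slot floor, 106 mm across, 20 mm high on the hatch, inside a fixed grey collar of the same height, 120 mm outer diameter. Two fingertips shut together fit in either end of the slot, 30 mm from the centre, and drive the head round by pushing along a circle.
- nail_brush: bystander: green nail brush, 30 x 85 x 22 mm, lying on the rear deck of the unit; origin at the centre of its underside
- amber_jar: bystander: small square jar, 37 x 46 x 74 mm, standing on the table to the left of the unit; origin at the centre of its underside
- jar_pepper: bystander: spice jar with a yellow cap, 45 mm across, 100 mm high, standing on the table to the right of the unit; origin at the centre of its underside
- salt_shaker: bystander: glass salt shaker, 44 mm across, 90 mm high, to the right of the unit; origin at the centre of its underside
- black_bowl: bystander: black bowl, 183 mm across, 64 mm high, on the left of the table; origin at the centre of its underside
- marker_black: bystander: marker pen, 16 x 125 x 16 mm, lying near the right front edge of the table; origin at the centre of its underside

How it is judged:
By the outcome, as a careful person would: the job done as asked, in the order asked, and still so for the second after the job is handed in, with the robot touching nothing.
It also fails if it takes over 48 s, if anything falls off the work surface, if the arm or the gripper's body presses on something with over 40 N, if the wrist force passes 120 N, or if a joint passes its speed limit or range.

ROBOT

A 6-joint arm with a two-finger parallel gripper is mounted at the origin on a cart in front of the work surface, level with it; the furniture and walls round the work are solid. World frame = base frame: x ahead of the robot, y to its left, z up, the work surface at z = 0. Lengths are in m, angles in degrees, forces in N, time in s.
With the tool pointing down it reaches from about 0.3 to 0.75 m from the base axis. Payload 8.5 kg.
Tool frame: the origin (TCP) lies at the very end of the fingers, on their centre line; the grasp point (between the pads) lies 19 mm behind it (env.grip_depth is the z of the grasp point in the tool frame, in m); z points along the fingers, y is the direction in which the jaws open and shut (so a half turn about z gives the same grasp; the last joint's range is limited). The gripper opens to 85 mm and grips with 20 to 120 N. Pads are 22 mm wide; open, the fingers measure 114 mm over their backs; the gripper's body (76 mm by 85 mm) begins 54 mm behind the grasp point. The pads swing forward as they close: fully open they stand 13 mm farther back than shut.
Start: joints at [-77.538, 21.807, 74.336, -0, 83.858, -12.336], TCP at [0.231, -0.499, 0.231] pointing down, gripper open.
Joint ranges: [-178.18, 178.18], [-50.72, 133.34], [12.68, 142.11], [-81.47, 261.47], [9.98, 163.14], [-165.26, 165.26]. Speed limits (degrees/s): [136.94, 136.94, 180, 180, 180, 180].

INTERFACE

Orientations are given as a 3x3 rotation matrix whose columns are the frame's x, y, z axes.
In Python, from rig import env gives the robot as it stands.
- The arm moves only by the tool apply_moves, never from a script. Its argument "plan" is a list of rows, each an object of numbers: "tx", "ty", "tz": the shift along the world's x, y, z in mm; "rx", "ry", "rz": the turn, a rotation vector about the world's x, y, z in rad; "jaw": the opening, from -1 (shut) to 1 (fully open). A call has 1 to 12 rows; each row is the pose to reach, as a shift and turn from the pose measured when the call began; what a row does not reach only later rows make up. A row lasts 1/10 s, in which the tool goes at most 50 mm and 8.59 degrees, less where a joint would pass 70% of its speed; a pose out of reach is approached as far as the arm can. A call with a gripper value outside its range is refused whole. The fingers move at their own pace and stop on an object; "grip_force" is the grip in N (left out, the last holds). Time passes only in rows, so rows that repeat a pose let the fingers close. It gives the time, the measured TCP pose, the force and the opening at its end, in the units of the state.
- env.observe(): the state, without advancing time (a new reading comes with each control period).
- env.get_image(name): name is "scene" or "top" or "wrist"; returns a dict with "image" (384x512x3 uint8, red, green, blue), "intrinsics" (3x3 intrinsics, pixels), "k1" (the pictures are not rectified: a ray, as slopes to the right and down, at radius r is drawn at 1 + k1 r^2 times it, then the intrinsics apply), "world_from_camera" (4x4, takes a point from camera to world coordinates). Camera axes: x right, y up, looking along -z (the intrinsics and any distortion apply to the point x, -y, -z); pixel columns grow to the right and rows downward; lengths in m; the calibration is good to about 2 mm. A picture is of the moment at which its call begins. There is no depth.
- env.close_job(): hands the job in, once; it reports no verdict.
The state is a dict: "time_s": time; "q": joint angles; "qvel": joint speeds; "joint_efforts": joint torques, N m; "position": TCP position; "tool_rot": TCP orientation; "ft_force": force on the tool from outside, world axes, zero at the start; "wrist_torque": the same for the moment, N m; "grip_width": finger opening in m.
Only numpy, scipy, OpenCV 4.12 (cv2) and the standard library are available. Lean on these libraries where they do the work, as an engineer would, in place of code of your own. Each camera call takes 0.05 s, during which the arm holds its last target.

## Working session

There is one attempt and no reset: what is moved stays moved. The work goes in short steps, Python scripts to look and compute and a tool call to move; the robot and the scene stay as the last step left them, time stands still between calls to the robot, and variables do not carry over. Pictures are saved under pics/ and viewed, and the job is handed in when it is done.

Besides the shell and the picture viewer there is one more tool, called after "Request:" as name([rows], argument=value, ...), one row to a line, values as JSON. apply_moves: Moves the arm, as the interface text tells. Its arguments: {"type":"object","properties":{"plan":{"type":"array","items":{"type":"object","properties":{"tx":{"type":"number"},"ty":{"type":"number"},"tz":{"type":"number"},"rx":{"type":"number"},"ry":{"type":"number"},"rz":{"type":"number"},"jaw":{"type":"number"}}}},"grip_force":{"type":"number"}},"required":["plan"]}

```bash
ls; mkdir -p pics; python3 - <<'E'
from rig import env
import cv2
print(env.observe())
for n in ("scene","top","wrist"):
    d=env.get_image(n); cv2.imwrite(f"pics/{n}0.png",d["image"][:,:,::-1]); print(n,d["intrinsics"],d["k1"],d["world_from_camera"])
E
```

```text
pics
{'time_s': 0.0, 'q': array([-7.75380029e+01,  2.18410531e+01,  7.43845790e+01,  1.44458015e-03,
        8.38593456e+01, -1.23353917e+01]), 'qvel': array([ 0.03731946,  0.03321795,  0.01878996, -0.03704868,  0.0907186 ,
        0.03475476]), 'joint_efforts': array([-9.04799545e-04, -4.48463702e+01, -2.31279480e+01, -2.33769424e-04,
        4.77473499e-03,  1.06875592e-05]), 'position': array([ 0.2306179 , -0.49898947,  0.23071223]), 'tool_rot': array([[ 9.07797783e-01,  4.19408032e-01, -2.95572096e-04],
       [ 4.19407997e-01, -9.07796684e-01,  1.45360451e-03],
       [ 3.41334038e-04, -1.44354425e-03, -9.99998900e-01]]), 'ft_force': array([-0.5632412 , -0.22292484,  0.59265042]), 'wrist_torque': array([ 0.03646749, -0.04466396, -0.00361529]), 'grip_width': 0.08541948657416681}
scene [[380.54104152   0.         251.9484242 ]
 [  0.         380.54104152 195.25359323]
 [  0.           0.           1.        ]] -0.05595449267514954 [[-0.57239699  0.63193996 -0.52250701 -0.00183069]
 [-0.81977632 -0.45511193  0.34762038  0.44730599]
 [-0.01812397  0.62731573  0.77855411  0.9110601 ]
 [ 0.          0.          0.          1.        ]]
top [[484.62334971   0.         256.01467498]
 [  0.         484.62334971 189.88485589]
 [  0.           0.           1.        ]] -0.048396541250589224 [[ 0.00360492  0.99606051 -0.08860289  0.40097595]
 [-0.99998792  0.00388675  0.00300849  0.04512307]
 [ 0.00334102  0.08859097  0.99606249  1.5135453 ]
 [ 0.          0.          0.          1.        ]]
wrist [[310.59627836   0.         252.27382743]
 [  0.         310.59627836 188.32939644]
 [  0.           0.           1.        ]] -0.08730989055262113 [[ 0.41875388  0.85727002  0.29955517  0.30763985]
 [-0.90809852  0.39586095  0.13656934 -0.46337245]
 [-0.00150539 -0.32921455  0.94425395  0.37349235]
 [ 0.          0.          0.          1.        ]]
```

View pics/scene0.png

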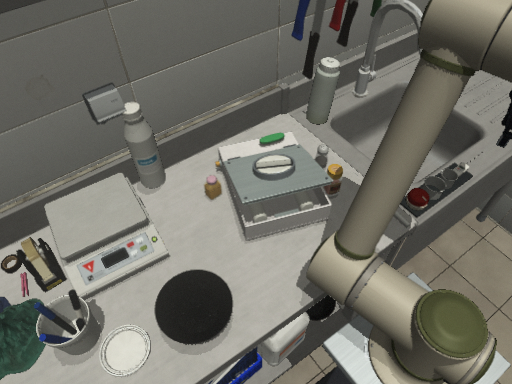

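View pics/top0.png

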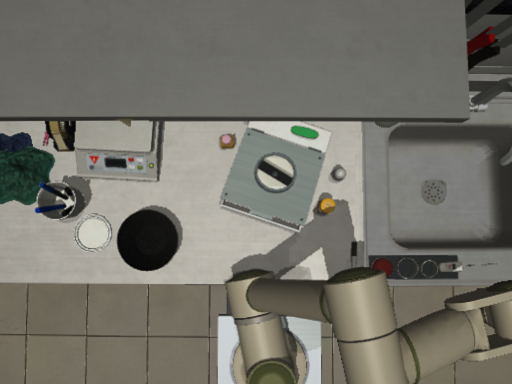

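The scene view shows the grey hatch raised, with the fastener at about (272,166). In the top view the fastener is at (275,173), the brush at (305,132) and the shaker and pepper jar at (338,173) and (327,206). An overhead cabinet covers the rows above 120. Next I'll zoom in.

```bash
python3 - <<'E'
import cv2
a=cv2.imread("pics/top0.png")[110:240,205:355]; cv2.imwrite("pics/topz.png",cv2.resize(a,None,fx=5,fy=4.6*5/4.6/1.1,interpolation=cv2.INTER_CUBIC) if 0 else cv2.resize(a,None,fx=4.5,fy=4.5,interpolation=cv2.INTER_CUBIC))
a=cv2.imread("pics/scene0.png")[125:245,205:350]; cv2.imwrite("pics/scenez.png",cv2.resize(a,None,fx=5,fy=5,interpolation=cv2.INTER_CUBIC))
E
```

```text
(no output)
```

View pics/topz.png

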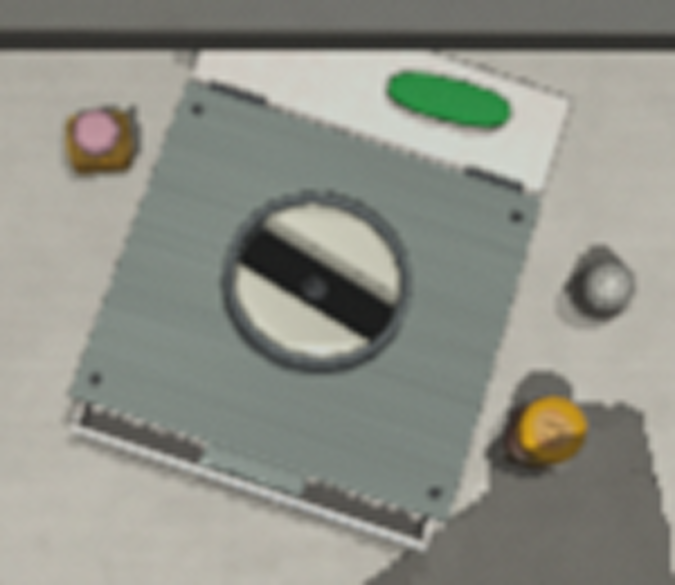

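View pics/scenez.png

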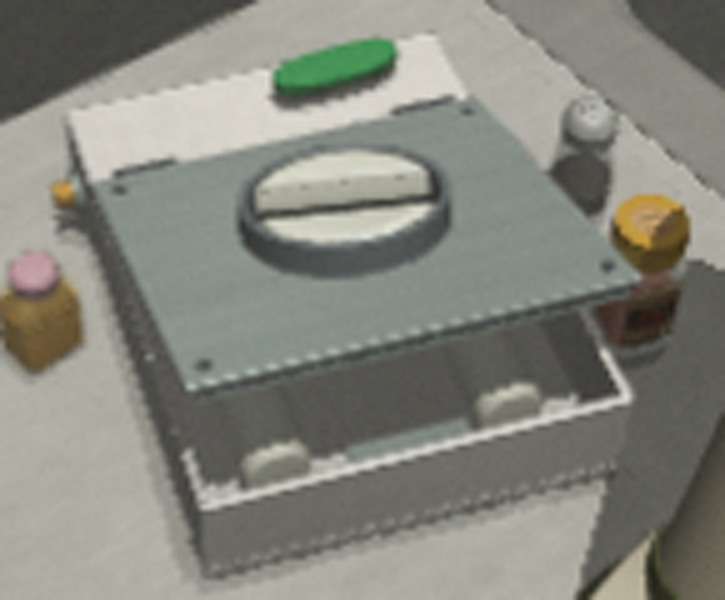

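```bash
cat > h.py <<'E'
import numpy as np, cv2
from rig import env
def ray(d,uv):
    K=d["intrinsics"];M=d["world_from_camera"]
    s=cv2.undistortPoints(np.array([[uv]],float),K,np.array([d["k1"],0,0,0,0.]))[0,0]
    v=M[:3,:3]@np.array([s[0],-s[1],-1]); return M[:3,3],v
def onz(d,uv,z):
    o,v=ray(d,uv); return o+v*(z-o[2])/v[2]
def proj(d,p):
    M=d["world_from_camera"];c=M[:3,:3].T@(np.asarray(p)-M[:3,3]);x=c[0]/-c[2];y=-c[1]/-c[2];r=x*x+y*y
    K=d["intrinsics"];return np.array([x*(1+d["k1"]*r)*K[0,0]+K[0,2],y*(1+d["k1"]*r)*K[1,1]+K[1,2]])
def tri(d1,u1,d2,u2):
    o1,v1=ray(d1,u1);o2,v2=ray(d2,u2)
    v1=v1/np.linalg.norm(v1);v2=v2/np.linalg.norm(v2)
    s=np.linalg.lstsq(np.c_[v1,-v2],o2-o1,rcond=None)[0]
    a=o1+s[0]*v1;b=o2+s[1]*v2; return (a+b)/2,np.linalg.norm(a-b)
E
python3 - <<'E'
from h import *
t=env.get_image("top");s=env.get_image("scene")
T=lambda x,y:(x/4.5+205-.39,y/4.5+110-.39); S=lambda x,y:(x/5+205-.4,y/5+125-.4)
np.set_printoptions(precision=4,suppress=True)
for n,a,z in [("hingeL",(190,82),.082),("hingeR",(541,192),.082),("frL",(70,432),.075),("frR",(425,547),.075),("rearR",(572,98),.075)]:
    print(n,onz(t,T(*a),z))
for n,a,z in [("rearL",(68,113),.075),("hL",(98,182),.082),("hR",(470,97),.082),("frL",(203,507),.075),("frR",(632,402),.075)]: print("scene",n,onz(s,S(*a),z))
for n,a,b in [("hatch frL",(70,400),(188,383)),("hatch frR",(452,512),(638,285)),("headcentre",(316,285),(345,193)),
  ("screwFL",(95,379),(204,365)),("screwFR",(434,492),(608,266)),("screwRL",(197,109),(120,189)),("screwRR",(516,216),(467,111))]:
    print(n,*tri(t,T(*a),s,S(*b)))
E
```

```text
hingeL [0.7152 0.069  0.082 ]
hingeR [ 0.6421 -0.1647  0.082 ]
frL [0.4816 0.1471 0.075 ]
frR [ 0.4067 -0.0871  0.075 ]
rearR [ 0.7072 -0.1872  0.075 ]
scene rearL [0.781 0.049 0.075]
scene hL [0.7127 0.0691 0.082 ]
scene hR [ 0.6383 -0.1597  0.082 ]
scene frL [0.4839 0.1485 0.075 ]
scene frR [ 0.4035 -0.0832  0.075 ]
hatch frL [0.4977 0.1425 0.1628] 0.00361105224638136
hatch frR [ 0.4286 -0.0981  0.1399] 0.0002987667820700335
headcentre [ 0.5725 -0.0116  0.1416] 0.002326574205723116
screwFL [0.5106 0.1264 0.1525] 0.00028776561162114446
screwFR [ 0.4408 -0.0856  0.1523] 0.0004696607168279747
screwRL [0.6957 0.064  0.0872] 0.0004391878696334769
screwRR [ 0.6254 -0.1468  0.0872] 0.000920328820794279
```

Request:
apply_moves([
  {"tx": 10, "ty": 20, "tz": 5, "rz": 0.05, "jaw": -1},
  {"tx": 30, "ty": 62, "tz": 10, "rz": 0.15, "jaw": -1},
  {"tx": 50, "ty": 104, "tz": 10, "rz": 0.28, "jaw": -1},
  {"tx": 70, "ty": 146, "tz": 10, "rz": 0.41, "jaw": -1},
  {"tx": 90, "ty": 188, "tz": 10, "rz": 0.54, "jaw": -1},
  {"tx": 110, "ty": 230, "tz": 10, "rz": 0.67, "jaw": -1},
  {"tx": 130, "ty": 272, "tz": 10, "rz": 0.8, "jaw": -1},
  {"tx": 150, "ty": 314, "tz": 10, "rz": 0.93, "jaw": -1},
  {"tx": 170, "ty": 356, "tz": 10, "rz": 1.06, "jaw": -1},
  {"tx": 190, "ty": 398, "tz": 10, "rz": 1.19, "jaw": -1},
  {"tx": 210, "ty": 440, "tz": 10, "rz": 1.32, "jaw": -1},
  {"tx": 230, "ty": 480, "tz": 10, "rz": 1.45, "jaw": -1},
], grip_force=60)

```text
validation failed for argument at $.pl...
```

Request:
apply_moves([
  {"tx": 10.0, "ty": 20.0, "tz": 5.0, "rx": 0.0, "ry": 0.0, "rz": 0.05, "jaw": -1.0},
], grip_force=60)

```text
time_s: 0.35
position: [0.24, -0.4799, 0.2351]
tool_rot: [[0.886, 0.464, -0.001], [0.464, -0.886, 0.002], [0.0, -0.002, -1.0]]
ft_force: [1.0, 0.5, -0.9]
grip_width: 0.0732
```

Request:
apply_moves([
  {"tx": 20, "ty": 42, "tz": 5, "rx": 0, "ry": 0, "rz": 0.12, "jaw": -1},
  {"tx": 40, "ty": 84, "tz": 5, "rx": 0, "ry": 0, "rz": 0.25, "jaw": -1},
  {"tx": 60, "ty": 126, "tz": 5, "rx": 0, "ry": 0, "rz": 0.38, "jaw": -1},
  {"tx": 80, "ty": 168, "tz": 5, "rx": 0, "ry": 0, "rz": 0.51, "jaw": -1},
  {"tx": 100, "ty": 210, "tz": 5, "rx": 0, "ry": 0, "rz": 0.64, "jaw": -1},
  {"tx": 120, "ty": 252, "tz": 5, "rx": 0, "ry": 0, "rz": 0.77, "jaw": -1},
  {"tx": 140, "ty": 294, "tz": 5, "rx": 0, "ry": 0, "rz": 0.9, "jaw": -1},
  {"tx": 160, "ty": 336, "tz": 5, "rx": 0, "ry": 0, "rz": 1.03, "jaw": -1},
  {"tx": 180, "ty": 378, "tz": 5, "rx": 0, "ry": 0, "rz": 1.16, "jaw": -1},
  {"tx": 200, "ty": 420, "tz": 5, "rx": 0, "ry": 0, "rz": 1.29, "jaw": -1},
  {"tx": 220, "ty": 460, "tz": 5, "rx": 0, "ry": 0, "rz": 1.42, "jaw": -1},
  {"tx": 239, "ty": 499, "tz": 5, "rx": 0, "ry": 0, "rz": 1.55, "jaw": -1},
])

```text
time_s: 1.55
position: [0.4789, 0.0219, 0.2405]
tool_rot: [[-0.452, 0.892, -0.001], [0.892, 0.452, -0.001], [-0.0, -0.002, -1.0]]
ft_force: [0.5, -0.9, -0.7]
grip_width: -0.0001
```

Request:
apply_moves([
  {"tx": 1, "ty": -3, "tz": -10, "rx": 0, "ry": 0, "rz": 0.13, "jaw": -1},
  {"tx": 1, "ty": -3, "tz": -25, "rx": 0, "ry": 0, "rz": 0.26, "jaw": -1},
  {"tx": 1, "ty": -3, "tz": -40, "rx": 0, "ry": 0, "rz": 0.39, "jaw": -1},
  {"tx": 1, "ty": -3, "tz": -55, "rx": 0, "ry": 0, "rz": 0.52, "jaw": -1},
  {"tx": 1, "ty": -3, "tz": -68, "rx": 0, "ry": 0, "rz": 0.61, "jaw": -1},
  {"tx": 1, "ty": -3, "tz": -68, "rx": 0, "ry": 0, "rz": 0.61, "jaw": -1},
])

```text
time_s: 2.15
position: [0.4786, 0.0196, 0.1714]
tool_rot: [[-0.882, 0.471, -0.004], [0.471, 0.882, -0.001], [0.003, -0.002, -1.0]]
ft_force: [-0.6, 0.0, -0.2]
grip_width: -0.0002
```

```bash
python3 - <<'E'
from h import *
s=env.get_image("scene")["image"][100:250,170:370,::-1]
w=env.get_image("wrist")["image"][:,:,::-1]
cv2.imwrite("pics/c1.png",np.vstack([cv2.resize(s,(400,300)),cv2.resize(w,(400,300))]))
E
```

```text
(no output)
```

View pics/c1.png

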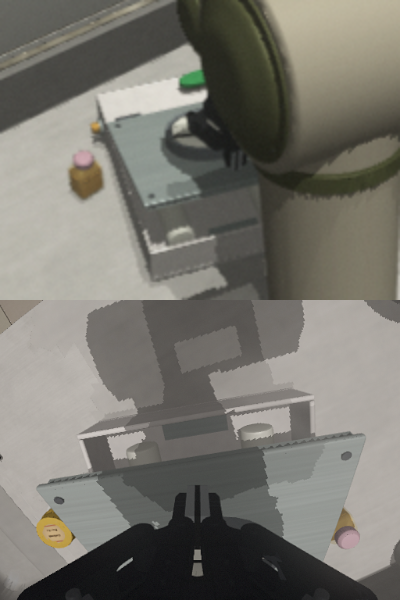

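The wrist view shows the closed fingertips at about (197,490), over the bare front strip and midway across. The pepper jar and amber jar are clear on both sides. Now I push down.

Request:
apply_moves([
  {"tx": 0, "ty": 0, "tz": -8, "rx": 0, "ry": 0, "rz": 0, "jaw": -1},
  {"tx": 0, "ty": 0, "tz": -16, "rx": 0, "ry": 0, "rz": 0, "jaw": -1},
  {"tx": 0, "ty": 0, "tz": -24, "rx": 0, "ry": 0, "rz": 0, "jaw": -1},
  {"tx": 0, "ty": 0, "tz": -32, "rx": 0, "ry": 0, "rz": 0, "jaw": -1},
  {"tx": 0, "ty": 0, "tz": -40, "rx": 0, "ry": 0, "rz": 0, "jaw": -1},
  {"tx": 0, "ty": 0, "tz": -48, "rx": 0, "ry": 0, "rz": 0, "jaw": -1},
  {"tx": 0, "ty": 0, "tz": -56, "rx": 0, "ry": 0, "rz": 0, "jaw": -1},
  {"tx": 0, "ty": 0, "tz": -64, "rx": 0, "ry": 0, "rz": 0, "jaw": -1},
  {"tx": 0, "ty": 0, "tz": -72, "rx": 0, "ry": 0, "rz": 0, "jaw": -1},
  {"tx": 0, "ty": 0, "tz": -80, "rx": 0, "ry": 0, "rz": 0, "jaw": -1},
])

```text
time_s: 3.25
position: [0.4797, 0.0193, 0.0923]
tool_rot: [[-0.881, 0.474, -0.001], [0.474, 0.881, -0.001], [-0.0, -0.001, -1.0]]
ft_force: [-1.1, 0.2, 1.5]
grip_width: 0.0002
```

Request:
apply_moves([
  {"tx": 0, "ty": 0, "tz": -4, "rx": 0, "ry": 0, "rz": 0, "jaw": -1},
  {"tx": 0, "ty": 0, "tz": -7, "rx": 0, "ry": 0, "rz": 0, "jaw": -1},
  {"tx": 0, "ty": 0, "tz": -10, "rx": 0, "ry": 0, "rz": 0, "jaw": -1},
  {"tx": 0, "ty": 0, "tz": -11, "rx": 0, "ry": 0, "rz": 0, "jaw": -1},
  {"tx": 0, "ty": 0, "tz": -11, "rx": 0, "ry": 0, "rz": 0, "jaw": -1},
])

```text
time_s: 3.75
position: [0.4797, 0.0193, 0.082]
tool_rot: [[-0.881, 0.474, 0.0], [0.474, 0.881, -0.002], [-0.001, -0.001, -1.0]]
ft_force: [-2.7, 0.8, 8.5]
grip_width: -0.0004
```

Request:
apply_moves([
  {"tx": 0, "ty": 0, "tz": -1.5, "rx": 0, "ry": 0, "rz": 0, "jaw": -1},
  {"tx": 0, "ty": 0, "tz": -2.5, "rx": 0, "ry": 0, "rz": 0, "jaw": -1},
  {"tx": 0, "ty": 0, "tz": -2.5, "rx": 0, "ry": 0, "rz": 0, "jaw": -1},
])

```text
time_s: 4.05
position: [0.4798, 0.0193, 0.0818]
tool_rot: [[-0.881, 0.473, 0.002], [0.473, 0.881, -0.002], [-0.003, -0.001, -1.0]]
ft_force: [-10.8, 0.8, 29.9]
grip_width: -0.0
```

Hard stop at z = 0.082 with 30 N, so the hatch is shut. I'll lift and look.

Request:
apply_moves([
  {"tx": 0, "ty": 0, "tz": 20, "rx": 0, "ry": 0, "rz": 0, "jaw": -1},
  {"tx": -20, "ty": 0, "tz": 60, "rx": 0, "ry": 0, "rz": 0, "jaw": -1},
  {"tx": -60, "ty": 20, "tz": 100, "rx": 0, "ry": 0, "rz": 0, "jaw": -1},
  {"tx": -100, "ty": 40, "tz": 120, "rx": 0, "ry": 0, "rz": 0, "jaw": -1},
  {"tx": -130, "ty": 40, "tz": 120, "rx": 0, "ry": 0, "rz": 0, "jaw": -1},
])

```text
time_s: 4.55
position: [0.3493, 0.0601, 0.2039]
tool_rot: [[-0.881, 0.472, 0.007], [0.472, 0.881, -0.003], [-0.008, 0.001, -1.0]]
ft_force: [-0.7, -0.0, -0.3]
grip_width: -0.0
```

```bash
python3 - <<'E'
from h import *
t=env.get_image("top")["image"][:,:,::-1];cv2.imwrite("pics/top2.png",t)
s=env.get_image("scene")["image"][:,:,::-1];cv2.imwrite("pics/scene2.png",s)
cv2.imwrite("pics/c2.png",np.vstack([cv2.resize(t[110:240,205:355],(450,390),interpolation=2),cv2.resize(s[125:245,205:350],(450,372)[:2],interpolation=2)])[:, :][:600] if 0 else np.hstack([cv2.resize(t[110:240,205:355],(400,347),interpolation=2),cv2.resize(s[125:245,205:350],(400,347),interpolation=2)]))
E
```

```text
(no output)
```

View pics/c2.png

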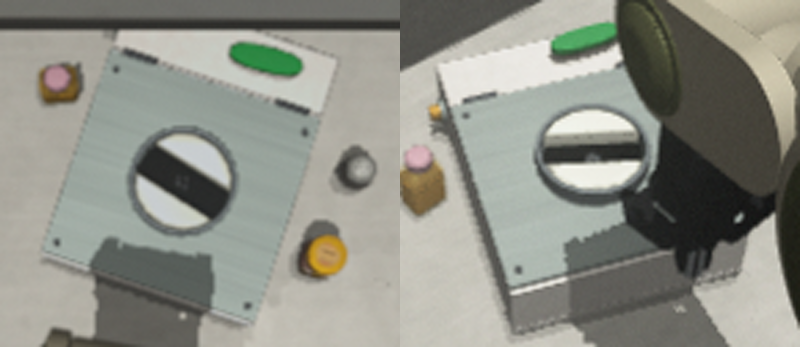

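The hatch sits flush with the rim. The fastener is in full view in the top crop at about (182,180), with the slot tilted. Next I measure the slot.

```bash
python3 - <<'E'
from h import *
np.set_printoptions(precision=4,suppress=True)
d=env.get_image("top");im=d["image"];g=im.astype(int).max(2)
cx,cy=273,177
yy,xx=np.mgrid[:384,:512];R=np.hypot(xx-cx,yy-cy)
bl=((g<75)&(R<19)).astype(np.uint8)
n,l,st,c=cv2.connectedComponentsWithStats(bl);k=1+st[1:,4].argmax();print("slot",st[k],c[k])
m=np.argwhere(l==k)[:,::-1].astype(float)
P=np.array([onz(d,p,.084)[:2] for p in m]);print("slot centre",P.mean(0))
u,s,v=np.linalg.svd(P-P.mean(0));print("dir deg",np.degrees(np.arctan2(v[0,1],v[0,0]))%180, "len,w",np.ptp((P-P.mean(0))@v.T,axis=0))
wh=((im.min(2)>190)&(R<22)).astype(np.uint8)
p=np.argwhere(wh)[:,::-1].astype(np.float32);c,r=cv2.minEnclosingCircle(p);print("head px",c,r,onz(d,c,.102))
ex=np.array([.9494,-.3140]);h=np.array([.677,-.0466]);print("pred",h-.118*ex, proj(d,[*(h-.118*ex),.102]))
E
```

```text
slot [256 164  35  28 428] [273.222  177.7196]
slot centre [ 0.5646 -0.0101]
dir deg 57.635749790229994 len,w [0.1062 0.0365]
head px (273.174560546875, 177.51332092285156) 16.546186447143555 [ 0.5631 -0.0093  0.102 ]
pred [ 0.565  -0.0095] [273.2551 176.8942]
```

Request:
apply_moves([
  {"tx": 25, "ty": -12, "tz": 0, "rx": 0, "ry": 0, "rz": -0.07, "jaw": -1},
  {"tx": 65, "ty": -31, "tz": 0, "rx": 0, "ry": 0, "rz": -0.07, "jaw": -1},
  {"tx": 105, "ty": -50, "tz": 0, "rx": 0, "ry": 0, "rz": -0.07, "jaw": -1},
  {"tx": 145, "ty": -69, "tz": -10, "rx": 0, "ry": 0, "rz": -0.07, "jaw": -1},
  {"tx": 180, "ty": -86, "tz": -30, "rx": 0, "ry": 0, "rz": -0.07, "jaw": -1},
  {"tx": 197, "ty": -94, "tz": -55, "rx": 0, "ry": 0, "rz": -0.07, "jaw": -1},
  {"tx": 197, "ty": -94, "tz": -79, "rx": 0, "ry": 0, "rz": -0.07, "jaw": -1},
  {"tx": 197, "ty": -94, "tz": -79, "rx": 0, "ry": 0, "rz": -0.07, "jaw": -1},
])

```text
time_s: 5.5
position: [0.5454, -0.0348, 0.1198]
tool_rot: [[-0.845, 0.534, -0.002], [0.534, 0.845, -0.001], [0.001, -0.002, -1.0]]
ft_force: [-0.3, -0.0, -0.9]
grip_width: 0.0001
```

```bash
python3 - <<'E'
from h import *
w=env.get_image("wrist")["image"][:,:,::-1]
cv2.imwrite("pics/w3.png",cv2.resize(w,(800,600)))
E
```

```text
(no output)
```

View pics/w3.png

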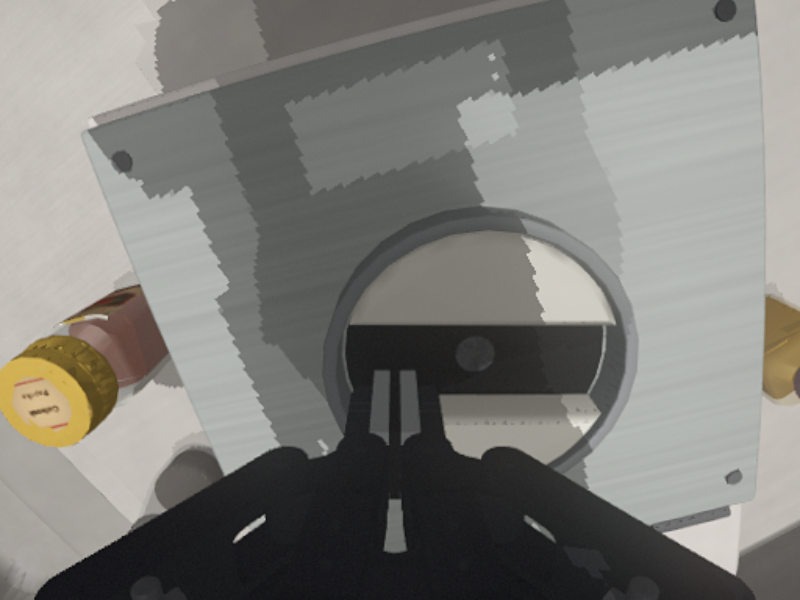

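The wrist view shows the slot running level from (345,325) to (605,325), parallel to the jaw axis. The closed tips at (395,372) are over its right end, left of the pivot at (475,353). Now I lower.

Request:
apply_moves([
  {"tx": 0, "ty": 0, "tz": -8, "rx": 0, "ry": 0, "rz": 0, "jaw": -1},
  {"tx": 0, "ty": 0, "tz": -14, "rx": 0, "ry": 0, "rz": 0, "jaw": -1},
  {"tx": 0, "ty": 0, "tz": -20, "rx": 0, "ry": 0, "rz": 0, "jaw": -1},
  {"tx": 0, "ty": 0, "tz": -25, "rx": 0, "ry": 0, "rz": 0, "jaw": -1},
  {"tx": 0, "ty": 0, "tz": -30, "rx": 0, "ry": 0, "rz": 0, "jaw": -1},
])

```text
time_s: 6.05
position: [0.546, -0.0347, 0.0919]
tool_rot: [[-0.846, 0.534, 0.002], [0.534, 0.846, -0.002], [-0.003, -0.001, -1.0]]
ft_force: [-0.1, 0.2, 0.9]
grip_width: -0.0001
```

```bash
python3 - <<'E'
from h import *
o=env.observe();print(o["position"],o["ft_force"])
p0=o["position"][:2];c=np.array([.5645,-.0098])
for off in (.0085,):
  for a in range(0,85,5):
    th=np.radians(237.6-a);u=np.array([np.cos(th),np.sin(th)]);t=np.array([np.sin(th),-np.cos(th)])
    p=c+.030*u+off*t
    print(a,np.round((p-p0)*1000,1),round(-np.radians(a),2))
E
```

```text
[ 0.546011   -0.0346625   0.09186269] [-0.08882054  0.15421136  0.94413026]
0 [-4.8  4.1] -0.0
5 [-6.5  6.2] -0.09
10 [-8.   8.4] -0.17
15 [-9.3 10.8] -0.26
20 [-10.5  13.3] -0.35
25 [-11.4  15.9] -0.44
30 [-12.   18.5] -0.52
35 [-12.5  21.2] -0.61
40 [-12.7  23.9] -0.7
45 [-12.6  26.6] -0.79
50 [-12.4  29.3] -0.87
55 [-11.9  32. ] -0.96
60 [-11.1  34.6] -1.05
65 [-10.2  37.2] -1.13
70 [-9.  39.6] -1.22
75 [-7.6 41.9] -1.31
80 [-6.  44.2] -1.4
```

Request:
apply_moves([
  {"tx": -2.5, "ty": 2, "tz": -2, "rx": 0, "ry": 0, "rz": 0, "jaw": -1},
  {"tx": -5, "ty": 4, "tz": -2, "rx": 0, "ry": 0, "rz": 0, "jaw": -1},
  {"tx": -6.5, "ty": 6, "tz": -2, "rx": 0, "ry": 0, "rz": -0.09, "jaw": -1},
  {"tx": -8, "ty": 8.5, "tz": -2, "rx": 0, "ry": 0, "rz": -0.17, "jaw": -1},
  {"tx": -9.5, "ty": 11, "tz": -2, "rx": 0, "ry": 0, "rz": -0.26, "jaw": -1},
  {"tx": -10.5, "ty": 13.5, "tz": -2, "rx": 0, "ry": 0, "rz": -0.35, "jaw": -1},
  {"tx": -11.5, "ty": 16, "tz": -2, "rx": 0, "ry": 0, "rz": -0.44, "jaw": -1},
  {"tx": -12, "ty": 18.5, "tz": -2, "rx": 0, "ry": 0, "rz": -0.52, "jaw": -1},
])

```text
time_s: 6.85
position: [0.5339, -0.0171, 0.0901]
tool_rot: [[-0.466, 0.885, 0.001], [0.885, 0.466, -0.005], [-0.005, -0.002, -1.0]]
ft_force: [-0.9, -7.7, -0.8]
grip_width: 0.0
```

Request:
apply_moves([
  {"tx": -0.5, "ty": 3.5, "tz": 0, "rx": 0, "ry": 0, "rz": -0.09, "jaw": -1},
  {"tx": -0.5, "ty": 6.5, "tz": 0, "rx": 0, "ry": 0, "rz": -0.17, "jaw": -1},
  {"tx": -0.5, "ty": 9, "tz": 0, "rx": 0, "ry": 0, "rz": -0.26, "jaw": -1},
  {"tx": -0.5, "ty": 12, "tz": 0, "rx": 0, "ry": 0, "rz": -0.35, "jaw": -1},
  {"tx": 0, "ty": 14.5, "tz": 0, "rx": 0, "ry": 0, "rz": -0.44, "jaw": -1},
  {"tx": 1, "ty": 17, "tz": 0, "rx": 0, "ry": 0, "rz": -0.52, "jaw": -1},
  {"tx": 2, "ty": 19.5, "tz": 0, "rx": 0, "ry": 0, "rz": -0.61, "jaw": -1},
  {"tx": 3, "ty": 22, "tz": 0, "rx": 0, "ry": 0, "rz": -0.7, "jaw": -1},
])

```text
time_s: 7.65
position: [0.5357, 0.0044, 0.0901]
tool_rot: [[0.217, 0.976, -0.006], [0.976, -0.217, -0.006], [-0.007, -0.004, -1.0]]
ft_force: [-3.6, -5.0, 0.8]
grip_width: 0.0002
```

Request:
apply_moves([
  {"tx": 1, "ty": 2, "tz": 0, "rx": 0, "ry": 0, "rz": -0.06, "jaw": -1},
  {"tx": 1.5, "ty": 3.5, "tz": 0, "rx": 0, "ry": 0, "rz": -0.1, "jaw": -1},
  {"tx": 2, "ty": 4.5, "tz": 0, "rx": 0, "ry": 0, "rz": -0.1, "jaw": -1},
  {"tx": 2, "ty": 5, "tz": 0, "rx": 0, "ry": 0, "rz": -0.1, "jaw": -1},
])

```text
time_s: 8.05
position: [0.5376, 0.0082, 0.0902]
tool_rot: [[0.313, 0.95, -0.006], [0.95, -0.313, -0.008], [-0.01, -0.003, -1.0]]
ft_force: [0.4, -9.6, -2.9]
grip_width: 0.0003
```

Request:
apply_moves([
  {"tx": 0.5, "ty": 1.5, "tz": 0, "rx": 0, "ry": 0, "rz": 0, "jaw": -1},
  {"tx": 1, "ty": 2.5, "tz": 0, "rx": 0, "ry": 0, "rz": 0, "jaw": -1},
  {"tx": 1, "ty": 2.5, "tz": 0, "rx": 0, "ry": 0, "rz": 0, "jaw": -1},
])

```text
time_s: 8.35
position: [0.5385, 0.0089, 0.0903]
tool_rot: [[0.313, 0.95, -0.006], [0.95, -0.313, -0.012], [-0.013, -0.002, -1.0]]
ft_force: [-1.4, -11.5, -2.5]
grip_width: 0.0001
```

Request:
apply_moves([
  {"tx": 0.5, "ty": 2.5, "tz": 0, "rx": 0, "ry": 0, "rz": 0, "jaw": -1},
  {"tx": 1, "ty": 4, "tz": 0, "rx": 0, "ry": 0, "rz": 0, "jaw": -1},
  {"tx": 1, "ty": 4, "tz": 0, "rx": 0, "ry": 0, "rz": 0, "jaw": -1},
  {"tx": 1, "ty": 4, "tz": 0, "rx": 0, "ry": 0, "rz": 0, "jaw": -1},
])

```text
time_s: 8.75
position: [0.5386, 0.0092, 0.0903]
tool_rot: [[0.313, 0.95, -0.009], [0.95, -0.313, -0.019], [-0.021, -0.002, -1.0]]
ft_force: [-5.3, -22.6, -0.3]
grip_width: 0.0
```

Hard stop: the force rose to 23 N with 0.3 mm of travel. I'll back off, lift out and check.

Request:
apply_moves([
  {"tx": -1, "ty": -3, "tz": 0, "rx": 0, "ry": 0, "rz": 0, "jaw": -1},
  {"tx": -2, "ty": -6, "tz": 0, "rx": 0, "ry": 0, "rz": 0, "jaw": -1},
  {"tx": -2, "ty": -6, "tz": 10, "rx": 0, "ry": 0, "rz": 0, "jaw": -1},
  {"tx": -2, "ty": -6, "tz": 35, "rx": 0, "ry": 0, "rz": 0, "jaw": -1},
  {"tx": -2, "ty": -6, "tz": 75, "rx": 0, "ry": 0, "rz": 0, "jaw": -1},
  {"tx": -40, "ty": -6, "tz": 110, "rx": 0, "ry": 0, "rz": 0, "jaw": -1},
  {"tx": -85, "ty": -6, "tz": 125, "rx": 0, "ry": 0, "rz": 0, "jaw": -1},
  {"tx": -130, "ty": -6, "tz": 130, "rx": 0, "ry": 0, "rz": 0, "jaw": -1},
  {"tx": -175, "ty": -6, "tz": 130, "rx": 0, "ry": 0, "rz": 0, "jaw": -1},
  {"tx": -200, "ty": -6, "tz": 130, "rx": 0, "ry": 0, "rz": 0, "jaw": -1},
  {"tx": -200, "ty": -6, "tz": 130, "rx": 0, "ry": 0, "rz": 0, "jaw": -1},
])

```text
time_s: 9.85
position: [0.3361, 0.004, 0.2212]
tool_rot: [[0.313, 0.95, -0.007], [0.95, -0.313, -0.019], [-0.021, -0.001, -1.0]]
ft_force: [1.1, 0.9, -0.9]
grip_width: -0.0001
```

```bash
python3 - <<'E'
from h import *
np.set_printoptions(precision=4,suppress=True)
d=env.get_image("top");im=d["image"];t=im[:,:,::-1];s=env.get_image("scene")["image"][:,:,::-1]
cv2.imwrite("pics/c4.png",np.hstack([cv2.resize(t[110:240,205:355],(400,347),interpolation=2),cv2.resize(s[125:245,205:350],(400,347),interpolation=2)]))
g=im.astype(int).max(2);yy,xx=np.mgrid[:384,:512];R=np.hypot(xx-273.2,yy-177.6)
P=np.array([onz(d,p,.084)[:2] for p in np.argwhere((g<75)&(R<17))[:,::-1].astype(float)])
u,q,v=np.linalg.svd(P-P.mean(0));a=np.degrees(np.arctan2(v[0,1],v[0,0]));print(P.mean(0),a,len(P)); 
print("cam",np.radians((71.7-a+360)%180))
E
```

```text
[ 0.565  -0.0099] 161.91084877871538 402
cam 1.5671163213825041
```

View pics/c4.png

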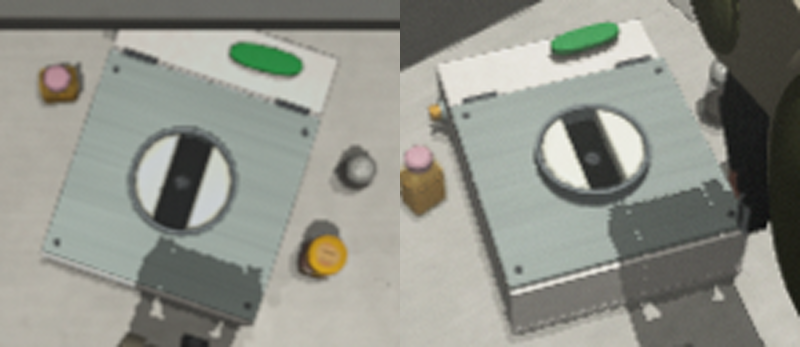

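The slot at (182,182) now runs front to rear, with the cam at about 1.567. The hatch is flush, the brush and jars haven't moved, and the hand is clear. I'm handing in.

```bash
python3 -c "
from rig import env
print(env.close_job())"
```

```text
the job is handed in; nothing more can be done
None
```

The hatch is shut and its fastener is turned clockwise to the locked stop. The job was handed in at about 10 s with the hand clear of everything.

- **Hatch:** I pushed it down until it stopped hard, with the fingertips at z = 0.082 m and 30 N. It stayed flush after I lifted off.
- **Fastener:** I turned it with the closed fingertips in the right-hand end of the slot, needing about 8 N. At the stop the force rose to 23 N with 0.3 mm of travel. The final top picture puts the cam at about 1.567 rad, against 1.571 for locked.
- **Bystanders:** The nail brush, amber jar, pepper jar and salt shaker look unmoved by eye in the last pictures. I did not check the bowl and marker again; the arm worked away from the bowl, and the hand stayed above z = 0.2 m near the front edge, where the marker lies.
- **Failed checks:** None failed or disagreed. The first move call was refused as invalid and moved nothing, so I sent it again with every field filled in.

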